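# Open the RF shield box and hold its lid up

## Task

Open the radio test shield box for a colleague: pinch the two ears of the red interlock catch fully in first, so that the transmitter is cut, then pinch the black catch fully in while the lid is still shut. Then swing the lid up past its half-open click without letting it drop, and hold it wide open, nearly at its stop, so the radio inside can be reached. Finish still holding the lid with the fingers, and leave the radio in the box and the things lying around it where they are.

Things in the scene. Friction and masses are not known exactly. Their poses are not given: they have to be found in the camera images.
- shield_box: desk RF shield box, grey painted base with a bare aluminium lid; base 290 wide (its y) by 180 deep (its x) by 80 mm high, fixed to the bench; origin on the bench under its centre, z up, its front (catches and lid handle) faces its own -x. The lid is a 20 mm deep cap on the rim (top 102 mm above the bench) with a blue label panel, hinged along the back edge
- lid (a joint): lid angle in rad: 0 shut, grows as the front edge rises, stop at 1.4. Locked until both ears of both catches are in. Lid about 0.8 kg; it takes about 4 N up at the handle to start it and up to about 8 N to push it through the half-open click, a sprung plunger felt between about 0.6 and 0.92. Let go farther up, it falls back to the click (rests half open below about 0.92) or right shut
- lid_handle (a point): middle of the lid's black round bar handle, which moves with the lid: bar 12 mm thick, 84 mm long along the box's y, 40 mm in front of the lid's front face; when shut it is 90 mm above the bench and stands free below and behind, so a gripper pointing down can pinch it fore and aft. It turns freely between the fingers
- lid_hinge (a point): middle of the lid's hinge axis (the axis runs along the box's y), 96 mm behind the box's centre, 82 mm above the bench; shut, the handle is 226 mm in front of the axis and 8 mm above it
- catch_red: catch with red ears and a yellow interlock switch under it, on the box's front, 105 mm to the left or the right of the middle (drawn anew each time; the black catch has the other place); origin on the front face 30 mm above the bench, axes parallel to the box's
- catch_red_grip (a point): midway between the red catch's two ears, 80 mm above the bench, 38 mm in front of the box. The ears are upright tabs one on each side along the box's y, each 26 mm (x) by 44 mm high (54 to 98 mm above the bench); 48 mm over both when out, 30 mm when fully in; each slides 9 mm against about 3 N of friction and stays where it is left. Free room beside each ear 30 mm and more; 8 mm behind their back edges are the steel keepers of the lid, held down by the claws
- catch_red_left (a joint): travel of the red catch's +y ear towards the middle, in m: 0 out, 0.009 fully in; its claw lets go of the lid at about 0.005
- catch_red_right (a joint): the same for the red catch's -y ear
- catch_black: the same catch with black ears and no switch, in the other place on the box's front
- catch_black_grip (a point): midway between the black catch's two ears; sizes as for the red one
- catch_black_left (a joint): travel of the black catch's +y ear, as for the red one
- catch_black_right (a joint): travel of the black catch's -y ear, as for the red one
- radio_inside: hand-held radio, black with blue trim, 130 x 56 x 36 mm, with a 100 mm antenna, lying in the box; hidden until the lid is open; origin under its middle
- radio_standing: a radio like it, standing upright beside the box, 280 mm tall with its antenna; origin under its middle
- radio_lying: radio with green trim lying on its back; origin under the middle of its case
- mouse: black computer mouse, 105 x 60 x 34 mm; origin under its middle
- pen: red pen, 135 mm long; origin under its middle
- antenna: loose black whip antenna, 190 mm long; origin underneath, about 20 mm from its middle towards the plug
- attenuator: black finned attenuator block with steel connectors, 88 x 38 x 39 mm; origin under its middle
- screwdriver: screwdriver with a yellow handle, 160 mm long; origin underneath

How it is judged:
On the way, in this order (a step that is already met when the one before it is completed fails the run):
1. both ears of the red catch pinched in, the black catch still latched (value of joint each of catch_red_left, catch_red_right above 0.0065 m and value of joint each of catch_black_left, catch_black_right below 0.003 m), for 0.2 s.
2. both ears of the black catch pinched in, the lid still shut (value of joint each of catch_black_left, catch_black_right above 0.0065 m and value of joint lid below 0.06 rad), for 0.2 s.
3. the lid swung up past its half-open click (value of joint lid above 0.95 rad), for 0.1 s.
At the end, for the whole second after the job is handed in: the lid is held still by the fingers (more than 0.5 N on it) at more than 1.2 rad of its 1.4, past the click at about 0.75, and all four catch ears are still in (over 5.5 of 9 mm) (value of joint lid above 1.2 rad and contact force between the fingers and lid above 0.5 N and velocity of joint lid between -0.1 and 0.1 rad/s and value of joint each of catch_red_left, catch_red_right, catch_black_left, catch_black_right above 0.0055 m); the arm keeps its last pose, push and grip.
It fails at once if the black catch is squeezed before the red one is released (value of joint any of catch_black_left, catch_black_right above 0.004 m and value of joint any of catch_red_left, catch_red_right below 0.0055 m).
It fails at once if the lid drops (swings shut faster than 2 rad/s) (velocity of joint lid below -2 rad/s).
It fails at once if the radio in the box or a thing lying around it is moved by more than 30 mm (distance of any of radio_inside, radio_standing, radio_lying, mouse, pen, antenna, attenuator, screwdriver from where it was at the start of the episode above 0.03 m).
It also fails if it takes over 51 s, if anything falls off the work surface, if the arm or the gripper's body presses on something with over 40 N, if the wrist force passes 120 N, or if a joint passes its speed limit or range.

## Robot

A 6-joint arm with a two-finger parallel gripper is mounted at the origin on the work surface. World frame = base frame: x ahead of the robot, y to its left, z up, the work surface at z = 0. Lengths are in m, angles in rad, forces in N, time in s.
With the tool pointing down it reaches from about 0.4 to 0.825 m from the base axis. Payload 7 kg.
Tool frame: the origin (TCP) lies on the mounting face of the last link; the fingertips stand arm.tcp_to_tips ahead of it and the grasp point (between the pads) lies 159 mm ahead of it (arm.tcp_to_tips is the distance from the TCP to the fingertips, in m); z points along the fingers, y is the direction in which the jaws open and shut (so a half turn about z gives the same grasp; the last joint's range is limited). The gripper opens to 88 mm and grips with 3 to 60 N. Pads are 19 mm wide; open, the fingers measure 130 mm over their backs; the gripper's body (78 mm by 193 mm) begins 47 mm behind the grasp point.
Start: joints at [1.615, 0.359, 0.012, 0, -1.224, -0.288], TCP at [0.163, 0.655, 0.405] pointing down, gripper open.
Joint ranges: [-3.07, 3.07], [-1.43, 2.12], [-1.02, 1.25], [-3.03, 1.67], [-3.05, -0], [-3.03, 3.03]. Speed limits (rad/s): [2.39, 2.39, 3.01, 3.14, 3.14, 3.14].

## Interface

Orientations are given as [roll, pitch, yaw] about the fixed x, y, z axes, in that order (R = Rz(yaw) Ry(pitch) Rx(roll)).
In Python, from station import arm, cams, job_done, finder gives the robot as it stands.
- The arm moves only by the tool play_rows, never from a script. Its argument "targets" is a list that holds one entry, the list of rows, each a list of 4 numbers: the shift along the tool's x, y, z in m, then the turn about the tool's z in degrees. A call has 1 to 5 rows; each row is the pose to reach, as a shift and turn from the pose commanded when the call began, along the tool's axes at that moment; what a row does not reach only later rows make up. A row lasts 1/8 s, in which the tool goes at most 62.5 mm and 10.7 degrees, less where a joint would pass 70% of its speed; a pose out of reach is approached as far as the arm can. A call with a gripper value outside its range is refused whole. "grip" is the closure in counts, from 0 (fully open) to 255 (shut), set as the call begins (left out, the last holds). The fingers move at their own pace and stop on an object; "newtons" is the grip in N (left out, the last holds). Time passes only in rows, so rows that repeat a pose let the fingers close. It gives the time, the measured TCP pose, the force and the opening at its end, in the units of the state.
- arm.get_state(): the state, without advancing time (a new reading comes with each control period).
- cams.grab_frame(name): name is "scene" or "top"; returns (picture, depth): 384x512x3 uint8, red, green, blue; 384x512 float32, m along the optical axis (not along the pixel's ray), 0 where there is no reading.
- cams.camera_params(name): a dict with "intrinsics" (3x3 intrinsics, pixels), "position" and "attitude" of the camera in the world. Camera axes: x right, y down, z forward; pixel columns grow to the right and rows downward; lengths in m; the calibration is good to about 2 mm. A picture is of the moment at which its call begins. camera_params takes no time and is no camera call.
- job_done(): hands the job in, once; it reports no verdict.
Trained networks look in the newest picture that a camera, given by its name, has taken for a name from the list of things; names that differ only in an ending like _2 or _b are one class to them, and where a whole thing is asked for, a point or a joint stands for the part that bears it (a point fixed in the world has none). Each returns a list of dicts, best first, with "score" (0 to 1); they miss things now and then, are a little off and sometimes report something else, mostly with a low value. They report only what shows in the picture. A call takes as long as a camera call.
- finder.find_in(camera, query): "xyz" ([x, y, z] in m, in world coordinates, good to about 4 mm: the middle of the surface that is visible of it).
- finder.masks_of(camera, query): "mask" (384x512 bool, what is visible of it).
The state is a dict: "t": time; "q": joint angles; "qd": joint speeds; "joint_efforts": joint torques, N m; "eef_pos": TCP position; "ee_rot": TCP orientation; "force": force on the tool from outside, world axes, zero at the start; "moment": the same for the moment, N m; "width": finger opening in m.
Only numpy, scipy, OpenCV 4.12 (cv2) and the standard library are available. Lean on these libraries where they do the work, as an engineer would, in place of code of your own. Each camera call takes 0.05 s, during which the arm holds its last target. There are 200 camera calls.

## Working session

There is one attempt and no reset: what is moved stays moved. The work goes in short steps, Python scripts to look and compute and a tool call to move; the robot and the scene stay as the last step left them, time stands still between calls to the robot, and variables do not carry over. Pictures are saved under pics/ and viewed, about 8 in all and at most 12, crops included, and the job is handed in when it is done.

Besides the shell and the picture viewer there is one more tool, called after ">>>" in YAML: its name, and indented under it one key for each argument. play_rows: Moves the arm, as the interface text tells. Its arguments: {"type":"object","properties":{"targets":{"type":"array","items":{"type":"array","items":{"type":"array","items":{"type":"number"}}}},"grip":{"type":"number"},"newtons":{"type":"number"}},"required":["targets"]}

```bash
ls; mkdir -p pics
cat > h.py <<'E'
import numpy as np, cv2
from station import arm, cams, job_done, finder
from scipy.spatial.transform import Rotation as R
np.set_printoptions(precision=4, suppress=True)
E
python3 - <<'E'
from h import *
s=arm.get_state(); print({k:np.round(v,4) for k,v in s.items()}, arm.tcp_to_tips)
for c in ("top","scene"):
    p,d=cams.grab_frame(c); cv2.imwrite(f"pics/{c}0.png",p[:,:,::-1])
    print(c,cams.camera_params(c))
    for n in ("shield_box","lid_handle","catch_red","catch_black","radio_standing"):
        r=finder.find_in(c,n); print(n,[(np.round(x["xyz"],4),round(x["score"],2)) for x in r[:2]])
E
```

```text
pics
{'t': np.float64(0.0), 'q': array([ 1.6151,  0.3594,  0.011 , -0.0004, -1.2241, -0.2881]), 'qd': array([ 0.0014, -0.0002, -0.0003,  0.0009,  0.0007, -0.0008]), 'joint_efforts': array([  0.0009, -58.2716,  29.3061,   6.9971,   0.0072,  -0.0002]), 'eef_pos': array([0.1629, 0.6548, 0.4037]), 'ee_rot': array([ 3.1399, -0.0001, -0.244 ]), 'force': array([ 1.2147, -0.2442,  0.1173]), 'moment': array([-0.0291, -0.0317, -0.0529]), 'width': np.float64(0.0877)} 0.1781
top {'intrinsics': array([[396.8525,   0.    , 259.7201],
       [  0.    , 396.8525, 190.9121],
       [  0.    ,   0.    ,   1.    ]]), 'position': array([0.3899, 0.0318, 1.0411]), 'attitude': array([-2.927 , -0.0008, -1.4498])}
shield_box [(array([0.6105, 0.0872, 0.1007]), 0.85)]
lid_handle [(array([0.6136, 0.0838, 0.1026]), 0.68), (array([0.4585, 0.3684, 0.0259]), 0.2)]
catch_red [(array([ 0.5378, -0.0423,  0.0641]), 0.75), (array([ 0.5263, -0.0275,  0.093 ]), 0.56)]
catch_black []
radio_standing [(array([0.5761, 0.3287, 0.1288]), 0.61)]
scene {'intrinsics': array([[475.9458,   0.    , 250.6186],
       [  0.    , 475.9458, 190.2789],
       [  0.    ,   0.    ,   1.    ]]), 'position': array([1.471 , 0.7724, 0.8502]), 'attitude': array([-2.1689, -0.0161,  2.2665])}
shield_box [(array([0.6749, 0.1092, 0.0996]), 0.73)]
lid_handle []
catch_red [(array([ 0.5268, -0.0399,  0.0899]), 0.6)]
catch_black [(array([ 0.5734, -0.1899,  0.0275]), 0.34)]
radio_standing [(array([0.5897, 0.3492, 0.0995]), 0.82), (array([ 0.7508, -0.1497,  0.0252]), 0.37)]
```

View pics/top0.png

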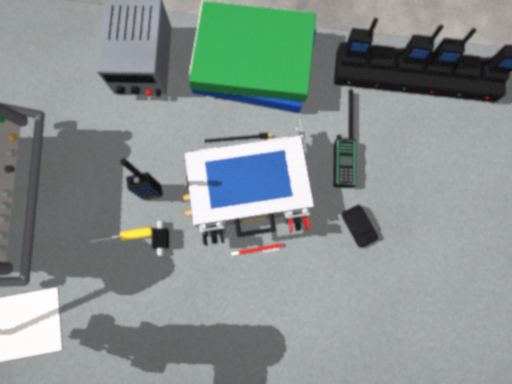

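View pics/scene0.png

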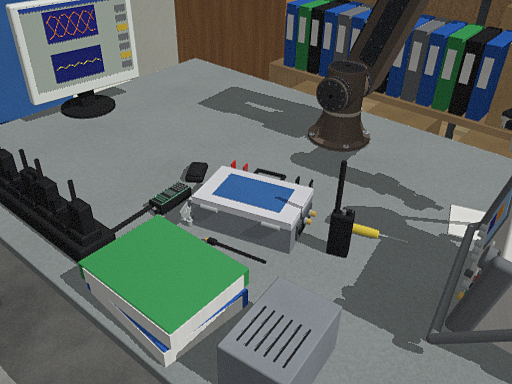

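The top view shows the box at about (250,180), the red catch at (298,220), the black catch at (213,235) and the handle at (255,225). The pen is in front at (258,249), and the standing radio is on the left at (145,185). The scene view shows the box lid shut with the red ears on its -y side. Next I'll fit the box pose from depth.

```bash
cat >> h.py <<'E'
def cloud(c):
    p,d=cams.grab_frame(c); q=cams.camera_params(c); K=q["intrinsics"]
    v,u=np.mgrid[:384,:512]
    P=np.stack([(u-K[0,2])/K[0,0]*d,(v-K[1,2])/K[1,1]*d,d],-1)@R.from_euler('xyz',q["attitude"]).as_matrix().T+q["position"]
    P[d==0]=np.nan
    return p,P
E
python3 - <<'E'
from h import *
for c in ("top","scene"):
    p,P=cloud(c)
    x,y,z=P[...,0],P[...,1],P[...,2]
    near=(abs(x-.61)<.2)&(abs(y-.087)<.22)
    m=near&(abs(z-.102)<.007)&(p.min(-1)>-1)
    n,l,st,_=cv2.connectedComponentsWithStats(m.astype(np.uint8)); k=1+np.argmax(st[1:,4]); m=cv2.morphologyEx((l==k).astype(np.uint8),cv2.MORPH_OPEN,np.ones((5,5)))>0
    pts=P[m]; r=cv2.minAreaRect((pts[:,:2]*1000).astype(np.float32)); b=cv2.boxPoints(r)
    print(c,"lid rect",r,"z",np.median(pts[:,2]))
    e=b[1]-b[0];f=b[2]-b[1]; L=e if np.linalg.norm(e)>np.linalg.norm(f) else f
    yaw=np.arctan2(-L[0],L[1]) if L[1]>0 else np.arctan2(L[0],-L[1])
    print("yaw",yaw)
    # box frame
    C=np.array(r[0])/1000; a=np.array([np.cos(yaw),np.sin(yaw)]); bb=np.array([-a[1],a[0]])
    X=(P[...,:2]-C)@a; Y=(P[...,:2]-C)@bb
    blue=m&(p[...,2].astype(int)-p[...,0]>60); print("blue mean box", X[blue].mean(),Y[blue].mean())
    f=(X<-.095)&(X>-.16)&(abs(Y)<.16)&(z>.05)&(z<.12)
    for nm,mm in (("red",f&(p[...,0].astype(int)-p[...,1]>60)),("dark+y",f&(Y>.07)&(p.max(-1)<70)),("handle",f&(abs(Y)<.05)&(p.max(-1)<90))):
        if mm.sum(): 
            q=np.c_[X[mm],Y[mm],z[mm]]; print(nm,mm.sum(),np.nanpercentile(q,[2,50,98],axis=0).tolist(), "top:",q[q[:,2]>.085].mean(0))
    if c=="top":
        v=slice(120,265);u=slice(170,330)
        cv2.imwrite("pics/crop.png",cv2.resize(p[v,u,::-1],None,fx=4.8,fy=4.0,interpolation=cv2.INTER_CUBIC))
E
```

```text
top lid rect ((621.8650512695312, 88.68265533447266), (182.2682342529297, 290.7413330078125), 15.661727905273438) z 0.10322286035362471
yaw 0.27334896
blue mean box -0.0027766128196219353 6.227878842247e-05
red 108 [[-0.1411084376097368, -0.12785461246068966, 0.06043790696953735], [-0.1266478699770749, -0.12209499593798093, 0.09541416809472819], [-0.10874474085644768, -0.0812604828505751, 0.10117258905015154]] top: [-0.1291 -0.1054  0.0965]
dark+y 118 [[-0.1388895738398015, 0.0810600293957541, 0.057738816863867004], [-0.1232946316074144, 0.10371517014390136, 0.06914321359138337], [-0.1111207771937026, 0.12444758039691829, 0.09975050858468228]] top: [-0.1274  0.0991  0.0959]
handle 302 [[-0.1358872543746338, -0.046383529258930994, 0.08924936766023449], [-0.12761110425448585, 0.0046535511329531525, 0.09494063329801161], [-0.0962310474283575, 0.04685621246567448, 0.09871850798796766]] top: [-0.1227  0.0014  0.0949]
scene lid rect ((620.49169921875, 88.27275085449219), (191.57545471191406, 291.72265625), 16.29006576538086) z 0.10252314315932143
yaw 0.28431523
blue mean box 0.002555641924760396 0.0021608818386654335
red 57 [[-0.14135865990926794, -0.12683006044919, 0.07548319873837543], [-0.12730035383482646, -0.1209182772317839, 0.09213343787924089], [-0.11573431307232743, -0.07907423998155716, 0.10009505227271084]] top: [-0.1265 -0.104   0.0933]
dark+y 43 [[-0.13720209505279984, 0.08297551337981388, 0.08001031250368086], [-0.12042036760246767, 0.08855127281166927, 0.0945841747664723], [-0.11044705904089887, 0.13011612022063765, 0.09870215303736966]] top: [-0.1217  0.1045  0.0943]
handle 128 [[-0.13252739754658963, -0.0422902565318781, 0.08566112890297418], [-0.12469999129825055, 0.003471712705106071, 0.09380842043673177], [-0.10445792807771147, 0.0476520824452555, 0.09752204268535923]] top: [-0.123   0.0029  0.0931]
```

View pics/crop.png

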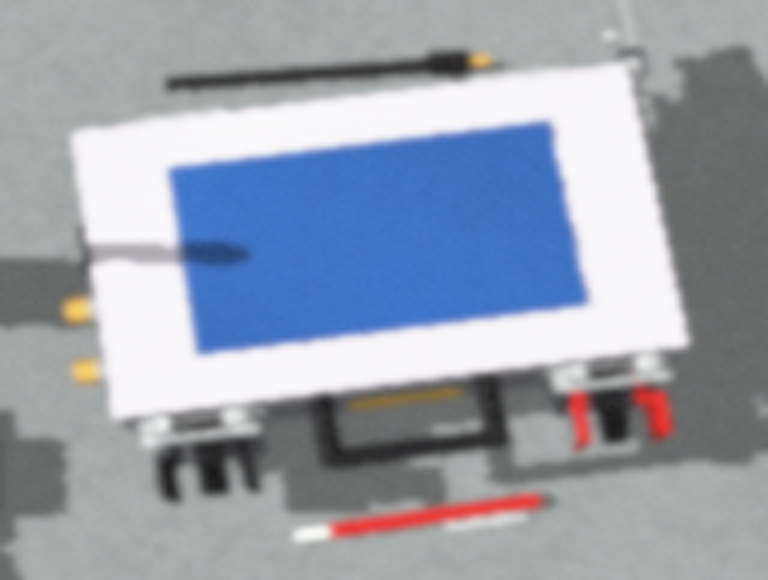

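Depth puts the box centre at about (0.621, 0.0885) with yaw about 0.278. The ears and handle are where the sizes given say they should be. That puts the red grip at about (0.527, -0.048), the black at (0.469, 0.154) and the handle at (0.496, 0.053). I'll move above the red catch, opened only to about 60 mm so the fingers clear the handle.

>>> play_rows:
  targets:
    - [[0.035, 0.04, 0, 0], [0.07, 0.079, 0, 0], [0.105, 0.119, 0, 0], [0.14, 0.158, 0, 0], [0.174, 0.198, 0, 0]]
  grip: 81
  newtons: 25

```text
t: 1.32
eef_pos: [0.2846, 0.4192, 0.4049]
ee_rot: [-3.141, -0.0, -0.244]
force: [0.5, -0.2, 0.1]
width: 0.0599
```

>>> play_rows:
  targets:
    - [[0.035, 0.04, 0, 0], [0.07, 0.079, 0, 0], [0.105, 0.119, 0, 0], [0.14, 0.158, 0, 0], [0.174, 0.198, 0, 0]]

```text
t: 1.95
eef_pos: [0.4055, 0.1851, 0.4052]
ee_rot: [-3.14, -0.001, -0.243]
force: [1.7, -0.0, 0.1]
width: 0.06
```

>>> play_rows:
  targets:
    - [[0.035, 0.04, 0.01, -6], [0.07, 0.079, 0.02, -12], [0.105, 0.119, 0.04, -18], [0.14, 0.158, 0.06, -24], [0.174, 0.198, 0.07, -30]]

```text
t: 2.58
eef_pos: [0.5266, -0.0491, 0.3339]
ee_rot: [-3.142, 0.001, 0.283]
force: [1.5, 1.0, 1.3]
width: 0.0597
```

>>> play_rows:
  targets:
    - [[0, 0, 0.02, 0], [0, 0, 0.042, 0], [0, 0, 0.042, 0], [0, 0, 0.042, 0]]

```text
t: 3.08
eef_pos: [0.5265, -0.0472, 0.2935]
ee_rot: [3.141, -0.001, 0.28]
force: [-0.3, 0.9, 1.4]
width: 0.06
```

Run:
```python
from h import *
s=arm.get_state(); print(s["t"],s["eef_pos"],s["ee_rot"])
ims=[]
for c,(v,u) in (("top",(slice(160,260),slice(190,340))),("scene",(slice(110,210),slice(190,340)))):
    p,P=cloud(c); ims.append(cv2.resize(p[v,u,::-1],None,fx=4,fy=2.9,interpolation=cv2.INTER_CUBIC))
    C=np.array([.6213,.0885]);yaw=.278;a=np.array([np.cos(yaw),np.sin(yaw)]); b=np.array([-a[1],a[0]])
    X=(P[...,:2]-C)@a; Y=(P[...,:2]-C)@b; z=P[...,2]
    red=(p[...,0].astype(int)-p[...,1]>60)&(z>.05)&(z<.11)&(X<-.1)
    if red.any(): print(c,"red",np.c_[X[red],Y[red],z[red]][::3])
    f=(abs(X+.13)<.08)&(abs(Y+.105)<.12)&(z>.112)&(z<.14)
    if f.any(): print(c,"fingers",f.sum(),np.percentile(np.c_[X[f],Y[f],z[f]],[2,25,50,75,98],axis=0))
cv2.imwrite("pics/n1.png",np.vstack(ims))
```

```text
3.075 [ 0.5265 -0.0472  0.2935] [ 3.1412 -0.0009  0.2804]
scene red [[-0.1322 -0.1264  0.0983]
 [-0.1255 -0.1265  0.0983]
 [-0.1225 -0.1251  0.0967]
 [-0.1167 -0.1257  0.0962]
 [-0.1312 -0.1225  0.0891]
 [-0.1343 -0.08    0.0984]
 [-0.1241 -0.1225  0.0894]
 [-0.1314 -0.082   0.0959]
 [-0.1182 -0.1231  0.0889]
 [-0.1183 -0.0861  0.0985]
 [-0.1352 -0.0836  0.0898]
 [-0.1389 -0.1228  0.0739]
 [-0.1252 -0.0825  0.0921]
 [-0.1148 -0.0844  0.0938]
 [-0.1351 -0.0801  0.0836]
 [-0.1224 -0.0811  0.0868]]
scene fingers 88 [[-0.1342 -0.1489  0.1171]
 [-0.1213 -0.1393  0.1234]
 [-0.1183 -0.134   0.1291]
 [-0.1162 -0.0644  0.1335]
 [-0.1128 -0.0592  0.139 ]]
```

View pics/n1.png

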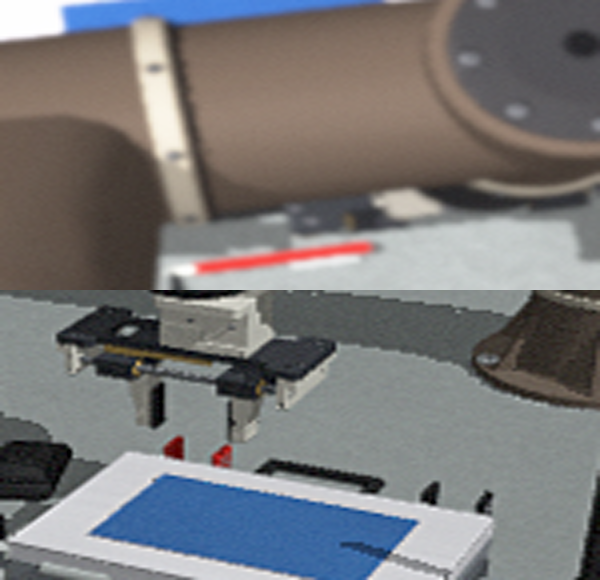

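The top view is blocked by the arm. In the scene crop the fingers straddle the two red ears at about (150-240, 400), centred within 1 mm by depth. I'll descend and pinch.

>>> play_rows:
  targets:
    - [[0, 0, 0.014, 0], [0, 0, 0.028, 0], [0, 0, 0.042, 0], [0, 0, 0.054, 0], [0, 0, 0.054, 0]]

```text
t: 3.8
eef_pos: [0.5257, -0.0475, 0.2373]
ee_rot: [-3.142, 0.003, 0.28]
force: [-0.4, 0.8, 0.7]
width: 0.0598
```

>>> play_rows:
  targets:
    - [[0, 0, 0, 0], [0, 0, 0, 0], [0, 0, 0, 0], [0, 0, 0, 0], [0, 0, 0, 0]]
  grip: 255
  newtons: 25

```text
t: 4.42
eef_pos: [0.5261, -0.0471, 0.2392]
ee_rot: [-3.141, -0.001, 0.28]
force: [-3.4, 3.9, 5.4]
width: 0.0285
```

>>> play_rows:
  targets:
    - [[0, 0, 0, 0], [0, 0, 0, 0], [0, 0, 0, 0]]

```text
t: 4.8
eef_pos: [0.5261, -0.0471, 0.2392]
ee_rot: [-3.141, -0.001, 0.28]
force: [-3.1, 3.6, 5.7]
width: 0.0284
```

Width is 28.5 mm, so the red ears are fully in. I'll open, lift and shift 0.209 m along the box's +y to sit above the black catch.

>>> play_rows:
  targets:
    - [[0, 0, 0, 0], [0, 0, 0, 0], [0, 0, 0, 0], [0, 0, -0.03, 0], [0, 0, -0.06, 0]]
  grip: 81

```text
t: 5.42
eef_pos: [0.526, -0.0476, 0.299]
ee_rot: [3.141, 0.001, 0.28]
force: [0.6, 0.8, -0.7]
width: 0.0596
```

>>> play_rows:
  targets:
    - [[0, -0.05, 0, 0], [0, -0.1, 0, 0], [0, -0.15, 0, 0], [0, -0.19, 0, 0], [0, -0.209, 0, 0]]

```text
t: 6.05
eef_pos: [0.4679, 0.1551, 0.2988]
ee_rot: [-3.142, -0.0, 0.282]
force: [-0.3, -0.7, -0.6]
width: 0.0598
```

>>> play_rows:
  targets:
    - [[0, 0, 0, 0], [0, 0, 0, 0]]

```text
t: 6.3
eef_pos: [0.4684, 0.1531, 0.2985]
ee_rot: [3.141, 0.0, 0.28]
force: [-0.8, 0.3, 0.1]
width: 0.06
```

Run:
```python
from h import *
s=arm.get_state(); print(s["t"],s["eef_pos"],s["ee_rot"])
for c,(v,u) in (("scene",(slice(110,210),slice(190,340))),("top",(slice(160,260),slice(190,340)))):
    p,P=cloud(c)
    if c=="scene": cv2.imwrite("pics/n2.png",cv2.resize(p[v,u,::-1],None,fx=5,fy=5,interpolation=cv2.INTER_CUBIC))
    C=np.array([.6213,.0885]);yaw=.278;a=np.array([np.cos(yaw),np.sin(yaw)]); b=np.array([-a[1],a[0]])
    X=(P[...,:2]-C)@a; Y=(P[...,:2]-C)@b; z=P[...,2]
    red=(p[...,0].astype(int)-p[...,1]>60)&(z>.05)&(z<.11)&(X<-.1)
    if red.any(): print(c,"red",np.percentile(Y[red],[2,25,50,75,98]))
    bl=(abs(Y-.105)<.03)&(z>.075)&(z<.105)&(X<-.113)&(X>-.15)
    if bl.any(): print(c,"black",np.c_[X[bl],Y[bl],z[bl]][::2])
    f=(abs(X+.13)<.08)&(abs(Y-.105)<.12)&(z>.122)&(z<.15)
    if f.any(): print(c,"fingers",f.sum(),np.percentile(np.c_[X[f],Y[f],z[f]],[2,25,50,75,98],axis=0))
```

```text
6.3 [0.4684 0.1531 0.2985] [3.1414 0.0004 0.2799]
scene red [-0.1172 -0.1157 -0.1138 -0.091  -0.0894]
scene black [[-0.1347  0.0843  0.0997]
 [-0.1321  0.0823  0.0972]
 [-0.1354  0.0874  0.0966]
 [-0.1306  0.086   0.0955]
 [-0.1193  0.0836  0.098 ]
 [-0.1326  0.0857  0.0908]
 [-0.1172  0.0845  0.096 ]
 [-0.129   0.087   0.0897]
 [-0.1338  0.1248  0.0975]
 [-0.1154  0.0823  0.093 ]
 [-0.1208  0.0867  0.0911]
 [-0.1263  0.1241  0.0982]
 [-0.1338  0.1281  0.0949]
 [-0.1198  0.0842  0.0874]
 [-0.1306  0.0871  0.0818]
 [-0.1175  0.1297  0.1016]
 [-0.1163  0.0825  0.0855]
 [-0.1244  0.0861  0.0817]
 [-0.1142  0.125   0.0988]
 [-0.1274  0.1274  0.0915]
 [-0.1181  0.0883  0.0825]
 [-0.1243  0.1285  0.0903]
 [-0.1138  0.1257  0.0923]
 [-0.125   0.1286  0.0863]
 [-0.1203  0.1242  0.0845]
 [-0.1206  0.1301  0.0859]
 [-0.1161  0.1257  0.0839]
 [-0.1325  0.1303  0.0753]]
scene fingers 115 [[-0.1348  0.0585  0.1237]
 [-0.1222  0.0669  0.1301]
 [-0.1186  0.0735  0.1361]
 [-0.1167  0.1423  0.1436]
 [-0.1128  0.1493  0.1497]]
top red [-0.1181 -0.1144 -0.1111 -0.0941 -0.09  ]
top black [[-0.1286  0.082   0.0922]
 [-0.1302  0.0808  0.0816]]
```

View pics/n2.png

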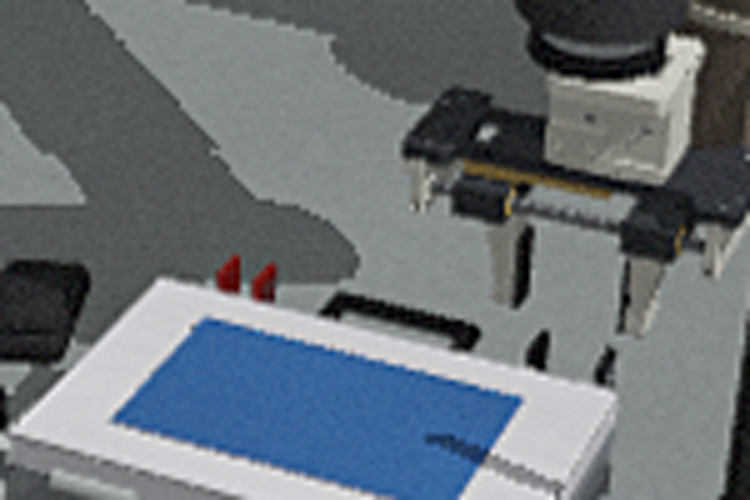

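The red ears sit close together at about (228-265, 280), with a 30 mm span by depth. The fingers are centred over the black ears at (538-605, 360). I'll descend and pinch the black catch.

>>> play_rows:
  targets:
    - [[0, -0.001, 0.015, 0], [0, -0.001, 0.03, 0], [0, -0.001, 0.045, 0], [0, -0.001, 0.06, 0], [0, -0.001, 0.06, 0]]

```text
t: 7.02
eef_pos: [0.4676, 0.1538, 0.2367]
ee_rot: [3.14, 0.004, 0.279]
force: [-0.2, 0.2, 0.3]
width: 0.0599
```

>>> play_rows:
  targets:
    - [[0, 0, 0, 0], [0, 0, 0, 0], [0, 0, 0, 0], [0, 0, 0, 0], [0, 0, 0, 0]]
  grip: 255
  newtons: 25

```text
t: 7.65
eef_pos: [0.4681, 0.1547, 0.2391]
ee_rot: [-3.141, -0.001, 0.28]
force: [-3.7, 3.1, 4.4]
width: 0.0283
```

>>> play_rows:
  targets:
    - [[0, 0, 0, 0], [0, 0, 0, 0], [0, 0, 0, 0]]

```text
t: 8.02
eef_pos: [0.4681, 0.1547, 0.2391]
ee_rot: [-3.141, -0.001, 0.28]
force: [-4.1, 1.9, 6.3]
width: 0.0285
```

>>> play_rows:
  targets:
    - [[0, 0, 0, 0], [0, 0, 0, 0], [0, 0, 0, 0], [0, 0, -0.035, 0], [0, 0, -0.07, 0]]
  grip: 81

```text
t: 8.65
eef_pos: [0.4681, 0.1542, 0.3091]
ee_rot: [3.141, 0.001, 0.28]
force: [0.6, 0.3, 1.0]
width: 0.0592
```

Run:
```python
from h import *
s=arm.get_state(); print(s["t"],s["q"],s["eef_pos"],s["ee_rot"])
```

```text
8.65 [ 0.718   0.1476 -0.5141  0.0002 -0.9108  1.1324] [0.4681 0.1542 0.3091] [3.1407 0.0015 0.2798]
```

>>> play_rows:
  targets:
    - [[0, 0.021, 0, 10], [0, 0.042, 0, 20], [0, 0.063, 0, 30], [0, 0.084, 0, 40], [-0.001, 0.105, 0, 50]]
  grip: 180

```text
t: 9.28
eef_pos: [0.4963, 0.0524, 0.3086]
ee_rot: [3.141, -0.0, -0.599]
force: [-0.3, -0.0, 0.4]
width: 0.0263
```

>>> play_rows:
  targets:
    - [[0, 0, 0, 10], [0, 0, 0, 20], [0, 0, 0, 30], [0, 0, 0, 40], [0, 0, 0, 40]]

```text
t: 9.9
eef_pos: [0.4961, 0.053, 0.3085]
ee_rot: [3.141, -0.0, -1.29]
force: [-0.1, -0.0, -0.4]
width: 0.0256
```

Run:
```python
from h import *
s=arm.get_state(); print(s["t"],s["eef_pos"],s["ee_rot"],s["q"],s["width"])
for c,(v,u) in (("scene",(slice(110,210),slice(190,340))),("top",(slice(160,260),slice(190,340)))):
    p,P=cloud(c)
    if c=="scene": cv2.imwrite("pics/n3.png",cv2.resize(p[v,u,::-1],None,fx=5,fy=5,interpolation=cv2.INTER_CUBIC))
    C=np.array([.6213,.0885]);yaw=.278;a=np.array([np.cos(yaw),np.sin(yaw)]); b=np.array([-a[1],a[0]])
    X=(P[...,:2]-C)@a; Y=(P[...,:2]-C)@b; z=P[...,2]
    g=(s["eef_pos"][:2]-C); print("tcp XY",g@a,g@b)
    red=(p[...,0].astype(int)-p[...,1]>60)&(z>.05)&(z<.11)&(X<-.1)
    if red.any(): print(c,"red",np.percentile(Y[red],[2,25,50,75,98]))
    bl=(abs(Y-.105)<.03)&(z>.075)&(z<.105)&(X<-.113)&(X>-.15)
    if bl.any(): print(c,"black",np.percentile(Y[bl],[2,25,50,75,98]))
    h=(abs(Y)<.03)&(z>.07)&(z<.1)&(X<-.115)&(X>-.15)
    if h.any(): print(c,"handle",h.sum(),np.percentile(np.c_[X[h],Y[h],z[h]],[2,50,98],axis=0))
    f=(abs(X+.13)<.06)&(abs(Y)<.06)&(z>.125)&(z<.15)
    if f.any(): print(c,"fingers",f.sum(),np.percentile(np.c_[X[f],Y[f],z[f]],[2,25,50,75,98],axis=0))
```

```text
9.9 [0.4961 0.053  0.3085] [ 3.1413 -0.0001 -1.29  ] [ 0.5011  0.1579 -0.5027  0.0001 -0.9106 -0.2204] 0.02561003785459489
tcp XY -0.1301087961145411 0.0002653128880001938
scene red [-0.1173 -0.1139 -0.1126 -0.092  -0.0889]
scene black [0.0912 0.0949 0.1055 0.1192 0.1209]
scene handle 78 [[-0.1342 -0.0283  0.0839]
 [-0.1266 -0.0004  0.0916]
 [-0.1207  0.0282  0.0968]]
scene fingers 68 [[-0.1546 -0.0117  0.1311]
 [-0.1425 -0.0028  0.1374]
 [-0.1023  0.0044  0.1414]
 [-0.1004  0.0088  0.1452]
 [-0.0983  0.0114  0.1496]]
tcp XY -0.1301087961145411 0.0002653128880001938
top red [-0.1182 -0.1136 -0.1012 -0.0932 -0.0892]
```

View pics/n3.png

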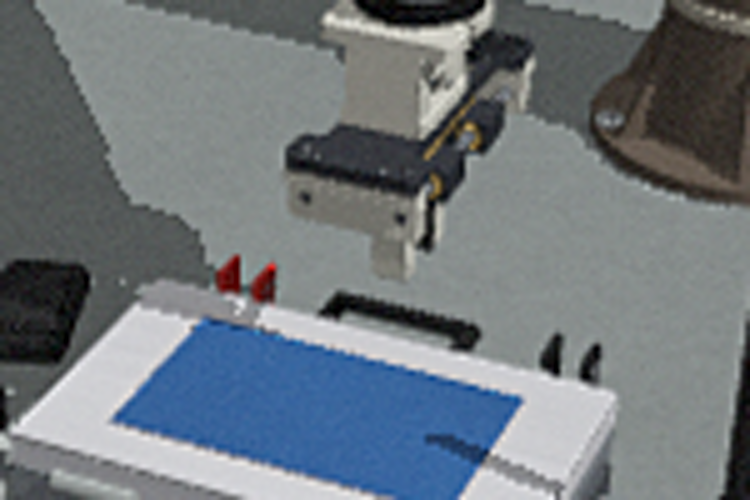

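Both catches are in: red spans -0.118 to -0.089 and black 0.091 to 0.121. The gripper is above the handle bar at (400, 315). I'll descend and pinch it.

>>> play_rows:
  targets:
    - [[0, -0.001, 0.015, 0], [0, -0.001, 0.03, 0], [0, -0.001, 0.045, 0], [0, -0.001, 0.059, 0], [0, -0.001, 0.059, 0]]

```text
t: 10.62
eef_pos: [0.4967, 0.0533, 0.2481]
ee_rot: [3.139, -0.001, -1.291]
force: [-0.0, 0.5, 0.6]
width: 0.0259
```

>>> play_rows:
  targets:
    - [[0, 0, 0, 0], [0, 0, 0, 0], [0, 0, 0, 0], [0, 0, 0, 0]]
  grip: 255
  newtons: 40

```text
t: 11.12
eef_pos: [0.4958, 0.053, 0.2498]
ee_rot: [3.139, 0.0, -1.292]
force: [-6.6, 0.0, 2.9]
width: 0.0109
```

Run:
```python
import numpy as np
f=lambda t:np.array([-(.226-.22614*np.cos(t+.0354)),-(.22614*np.sin(t+.0354)-.008)])
for c in range(4):
    b=f(c*.325); print([[0,*np.round(f(c*.325+k*.065)-b,4),0] for k in range(1,6)])
```

```text
[[0, np.float64(-0.001), np.float64(-0.0147), 0], [0, np.float64(-0.0029), np.float64(-0.0292), 0], [0, np.float64(-0.0058), np.float64(-0.0436), 0], [0, np.float64(-0.0097), np.float64(-0.0578), 0], [0, np.float64(-0.0144), np.float64(-0.0717), 0]]
[[0, np.float64(-0.0056), np.float64(-0.0136), 0], [0, np.float64(-0.0121), np.float64(-0.0268), 0], [0, np.float64(-0.0195), np.float64(-0.0395), 0], [0, np.float64(-0.0276), np.float64(-0.0517), 0], [0, np.float64(-0.0365), np.float64(-0.0634), 0]]
[[0, np.float64(-0.0097), np.float64(-0.0111), 0], [0, np.float64(-0.02), np.float64(-0.0215), 0], [0, np.float64(-0.0311), np.float64(-0.0312), 0], [0, np.float64(-0.0427), np.float64(-0.0402), 0], [0, np.float64(-0.0549), np.float64(-0.0484), 0]]
[[0, np.float64(-0.0127), np.float64(-0.0074), 0], [0, np.float64(-0.0258), np.float64(-0.014), 0], [0, np.float64(-0.0394), np.float64(-0.0197), 0], [0, np.float64(-0.0533), np.float64(-0.0245), 0], [0, np.float64(-0.0675), np.float64(-0.0284), 0]]
```

>>> play_rows:
  targets:
    - [[0, -0.001, -0.015, 0], [0, -0.003, -0.029, 0], [0, -0.006, -0.044, 0], [0, -0.01, -0.058, 0], [0, -0.0145, -0.0715, 0]]

```text
t: 11.75
eef_pos: [0.5092, 0.0567, 0.3209]
ee_rot: [3.136, 0.0, -1.292]
force: [-6.0, -1.3, -3.5]
width: 0.011
```

>>> play_rows:
  targets:
    - [[0, -0.0055, -0.0135, 0], [0, -0.012, -0.027, 0], [0, -0.0195, -0.0395, 0], [0, -0.0275, -0.0515, 0], [0, -0.0365, -0.0635, 0]]

```text
t: 12.38
eef_pos: [0.5428, 0.0662, 0.3844]
ee_rot: [3.131, 0.0, -1.292]
force: [-19.0, -2.6, -1.0]
width: 0.0103
```

Run:
```python
from h import *
s=arm.get_state(); print(s["t"],s["eef_pos"],s["ee_rot"],s["force"],s["width"])
p,P=cloud("scene"); cv2.imwrite("pics/n4.png",cv2.resize(p[60:220,180:390,::-1],None,fx=3.5,fy=3.5,interpolation=cv2.INTER_CUBIC))
```

```text
12.375 [0.5428 0.0662 0.3844] [ 3.1314  0.     -1.292 ] [-19.0395  -2.6252  -1.0227] 0.010299917358645104
```

View pics/n4.png

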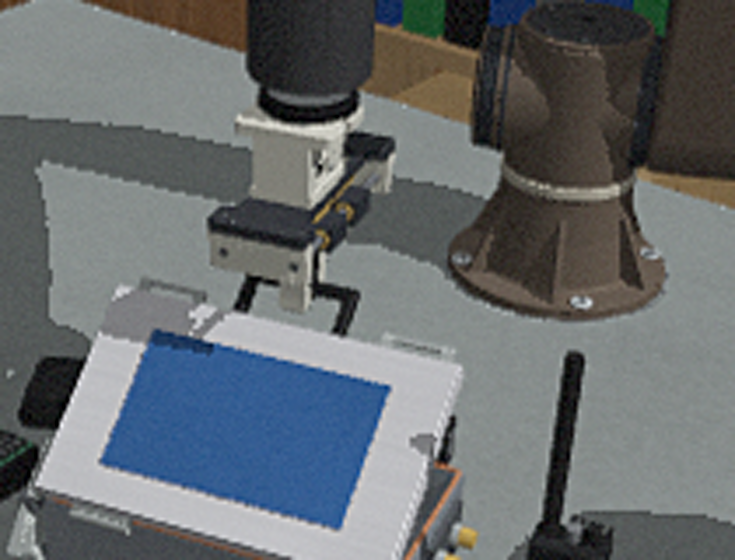

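The handle is held at (295, 290) and the lid is about half up. There is about 14 N of radial preload, so I'll add a small outward offset to the arc as I go through the click.

>>> play_rows:
  targets:
    - [[0, -0.0085, -0.012, 0], [0, -0.0185, -0.0225, 0], [0, -0.0295, -0.032, 0], [0, -0.041, -0.041, 0], [0, -0.0535, -0.0495, 0]]

```text
t: 13.05
eef_pos: [0.596, 0.0813, 0.4371]
ee_rot: [3.139, -0.001, -1.291]
force: [-12.5, -2.1, 14.0]
width: 0.0107
```

>>> play_rows:
  targets:
    - [[0, -0.012, -0.009, 0], [0, -0.025, -0.0165, 0], [0, -0.0385, -0.0225, 0], [0, -0.0525, -0.0275, 0], [0, -0.0665, -0.0315, 0]]

```text
t: 13.68
eef_pos: [0.6615, 0.0998, 0.4682]
ee_rot: [-3.141, -0.002, -1.291]
force: [-2.1, -3.4, 5.4]
width: 0.0104
```

>>> play_rows:
  targets:
    - [[0, 0, 0, 0], [0, 0, 0, 0], [0, 0, 0, 0], [0, 0, 0, 0]]

```text
t: 14.18
eef_pos: [0.6614, 0.0998, 0.4681]
ee_rot: [-3.139, -0.002, -1.291]
force: [-1.5, -3.7, 4.3]
width: 0.0109
```

Run:
```python
from h import *
s=arm.get_state(); print(s["t"],s["eef_pos"],s["ee_rot"],s["force"],s["width"],s["q"])
C=np.array([.6213,.0885]);yaw=.278;a=np.array([np.cos(yaw),np.sin(yaw)]); b=np.array([-a[1],a[0]])
for c in ("scene","top"):
    p,P=cloud(c)
    if c=="scene": cv2.imwrite("pics/n5.png",cv2.resize(p[20:240,160:390,::-1],None,fx=2.6,fy=2.6,interpolation=cv2.INTER_CUBIC))
    X=(P[...,:2]-C)@a; Y=(P[...,:2]-C)@b; z=P[...,2]
    m=(p[...,2].astype(int)-p[...,0]>60)&(abs(X-.07)<.12)&(abs(Y)<.13)&(z>.105)&(z<.31)
    if m.sum()>20:
        q=np.c_[X[m],z[m]]; 
        k=np.polyfit(q[:,1],q[:,0],1); print(c,m.sum(),"lid angle",np.pi/2-np.arctan(abs(k[0])) if k[0]<0 else np.pi/2+np.arctan(k[0]),k)
    red=(p[...,0].astype(int)-p[...,1]>60)&(z>.05)&(z<.11)&(X<-.1)&(X>-.15)&(Y<-.05)
    if red.any(): print(c,"red",np.percentile(Y[red],[2,50,98]))
    bl=(abs(Y-.105)<.03)&(z>.075)&(z<.105)&(X<-.113)&(X>-.15)
    if bl.any(): print(c,"black",np.percentile(Y[bl],[2,50,98]))
```

```text
14.175 [0.6614 0.0998 0.4681] [-3.1393 -0.0017 -1.2911] [-1.4693 -3.7113  4.2603] 0.010935326518083028 [ 0.4411  0.3181  0.0949  0.0021 -1.3456 -0.162 ]
scene 3160 lid angle 1.303954392894279 [-0.2734  0.1405]
scene black [0.0925 0.1157 0.1212]
top red [-0.118  -0.1049 -0.0892]
top black [0.0897 0.0964 0.12  ]
```

View pics/n5.png

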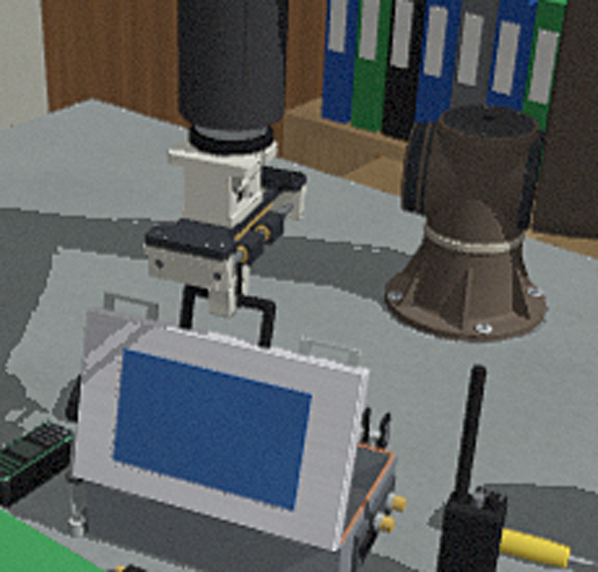

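The lid stands at 1.30 rad by depth fit, with the bar pinched at (228, 295). Both catches still span 30 mm, the standing radio and the screwdriver are in place, and the forces are steady. I'll hand in.

```bash
python3 -c "
from h import *
print(job_done()); s=arm.get_state(); print(s['t'],s['force'],s['width'])"
```

```text
the job is handed in; nothing more can be done
None
the job is handed in; nothing more can be done
```

The shield box is open, and the job was handed in at about 14.2 s of the 51 s allowed. `job_done` gives no verdict, so I can only go by my own checks.

I pinched the red catch fully in first, then the black one with the lid still shut. Then I gripped the lid's handle bar from above and swung the lid up through the click along its arc. The fingers are still holding it.

**Last checks:**
- **Lid angle:** a depth fit of the lid panel gave 1.30 rad, above the 1.2 needed and short of the 1.4 stop.
- **Grip:** the fingers hold the bar at 10.9 mm opening with a 40 N grip, and the readings were steady over the last 0.5 s.
- **Catches:** both still span about 30 mm over the ears, which is fully in.

**What disagreed or went unchecked:**
- **Force during the swing:** the arc I followed was slightly too tight. The force on the tool reached about 19 N, well under the limit. I eased the path outward, and about 6 N was left at the end.
- **Surrounding things:** I only judged these by eye. The standing radio, lying radio and screwdriver looked unmoved in the last picture. I did not check the mouse, pen, antenna, attenuator or the radio inside the box at the end, but the gripper was never planned near any of them.

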